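# Prop the spring hatch and fetch the step block

## Robot

A 7-joint arm with a two-finger parallel gripper is mounted at the origin on the work surface. World frame = base frame: x ahead of the robot, y to its left, z up, the work surface at z = 0. Lengths are in m, angles in rad, forces in N, time in s.
With the tool pointing down it reaches from about 0.35 to 0.9 m from the base axis. Payload 8.1 kg.
Tool frame: the origin (TCP) lies midway between the tips of the shut fingers; the grasp point (between the pads) lies arm.grip_point_offset behind it (arm.grip_point_offset is the distance from the TCP to the grasp point, in m); y points along the fingers, z is the direction in which the jaws open and shut, and the axes are right-handed (so a half turn about y gives the same grasp; the last joint's range is limited). The gripper opens to 92 mm and grips with 3 to 60 N. Pads are 19 mm wide; open, the fingers measure 130 mm over their backs; the gripper's body (75 mm by 190 mm) begins 47 mm behind the grasp point.
Start: joints at [1.033, 0.434, 0.025, 1.573, -0.012, 1.134, -0.075], TCP at [0.263, -0.567, 0.227] pointing down, gripper open.
Joint ranges: [-2.62, 2.62], [-0.44, 2.09], [-1.27, 1.32], [0.08, 2.57], [-1.32, 4.46], [0.12, 2], [-2.74, 2.74]. Speed limits (rad/s): [2.22, 2.22, 3.01, 3.01, 3.14, 3.14, 3.14].

## Interface

Orientations are given as a rotation vector (axis times angle).
In Python, from cell import arm, get_image, camera_info gives the robot as it stands.
- The arm moves only by the tool carry_out, never from a script. Its argument "steps" is one flat list of numbers, 5 for each row, row after row: the opening, from 0 (shut) to 1 (fully open), then the shift along the world's x, y, z in units of 0.1 m (1.0 is 0.1 m), then the turn about the world's z in units of 45 degrees (1.0 is 45 degrees). In form: [hand, dx, dy, dz, spin, hand, dx, dy, dz, spin, ...]. A call has 1 to 12 rows; each row is the pose to reach, as a shift and turn from the pose commanded when the call began; what a row does not reach only later rows make up. A row lasts 1/10 s, in which the tool goes at most 50 mm and 8.59 degrees, less where a joint would pass 70% of its speed; a pose out of reach is approached as far as the arm can. A call with a number of a shift or a turn outside -1 to 1 is refused whole. A call with a gripper value outside its range is refused whole. The fingers move at their own pace and stop on an object; "grip_force" is the grip in N (left out, the last holds). Time passes only in rows, so rows that repeat a pose let the fingers close. It gives the time, the measured TCP pose, the force and the opening at its end, in the units of the state.
- arm.observe(): the state, without advancing time (a new reading comes with each control period).
- get_image(name): name is "scene" or "top" or "wrist"; returns (picture, depth): 420x560x3 uint8, red, green, blue; 420x560 float32, m along the optical axis (not along the pixel's ray), 0 where there is no reading.
- camera_info(name): a dict with "fovy" (degrees; the focal length in pixels is half the picture's height over the tangent of half this angle, whatever the lens; pixels are square), "cx", "cy" (the principal point, pixels), "R" (3x3) and "t" (3): a world point X has camera coordinates R X + t; the wrist camera has in their place "tool_from_camera" (4x4, takes a point from camera to tool coordinates, whose origin is the TCP and whose axes are the tool frame's). Camera axes: x right, y down, z forward; pixel columns grow to the right and rows downward; lengths in m; the calibration is good to about 2 mm. A picture is of the moment at which its call begins: read the wrist's pose just before it. camera_info takes no time and is no camera call.
- arm.sign_off(): hands the job in, once; it reports no verdict.
The state is a dict: "clock": time; "joints": joint angles; "dq": joint speeds; "joint_efforts": joint torques, N m; "position": TCP position; "ee_rot": TCP orientation; "force": force on the tool from outside, world axes, zero at the start; "ft_torque": the same for the moment, N m; "width": opening from 0.0 (shut) to 1.0 (fully open).
Only numpy, scipy, OpenCV 4.12 (cv2) and the standard library are available. Lean on these libraries where they do the work, as an engineer would, in place of code of your own. Each camera call takes 0.05 s, during which the arm holds its last target. There are 200 camera calls.

## Task

Push the grey case's spring-closing sliding hatch open by its red tab, using the long orange wedge, and leave that wedge lying lengthwise on the case's ledge between the tab and the yellow stop bar so that the hatch stays propped open by itself. Then reach in, take out the steel step block and set it down upright, without dropping it, in the middle of the square blue pad. The wedge must still be holding the hatch open at the end.

Things in the scene. Friction and masses are not known exactly. Their poses are not given: they have to be found in the camera images.
- wedge_mid (a point): Long orange wedge on the table: 120 mm long (y), 32 mm wide (x, upright parallel sides to grip), 16 mm high at its -y end rising to 34 mm at its +y end; 0.1 kg. Point: its centre, 12.5 mm above its flat underside; z up. Works either way round. (The black wedge near it, 70 mm, is too short.)
- seat (a point): Where the wedge's middle must lie, on the flat top (60 mm above the table) of the fixed case's ledge, 55 mm wide, on the robot's side. Point: ledge surface, mid width. +y: the way the hatch opens; +x: across the case over the well; z up. A yellow stop bar crosses the ledge, 12 mm high, 15 mm thick, inner face at y = -60 mm.
- tab (a point): Red upright tab of the hatch, standing over the ledge: 40 mm wide, 10 mm thick, top 38 mm above the ledge. Point: centre of its front (-y) face, 20 mm above the ledge; axes as seat; moves with the hatch. Closed, it is at seat y = -60 mm; with the wedge clamped between bar and tab, at y = +60 mm.
- hatch (a joint): Opening of the sliding hatch in m: 0 closed, 0.145 hard stop; a spring closes it with about 4.5 N at 0, 8 N at 0.145. Propped it reads about 0.12. The hatch plate's top is 7 mm above the ledge, its front edge in line with the tab's front face.
- block_mid (a point): Steel step block in the case's open-topped well, under the closed hatch: 66 mm long (y), 24 mm wide (x, upright parallel sides to grip), four steps 34, 38, 42, 46 mm high rising to +y; about 0.5 kg. Point: mid length and width, 20 mm above its underside; z up. The well spans seat x = 32 to 202, y = -55 to 75 mm, floor 8 mm above the table.
- pad_top (a point): Centre of the top of the square blue pad, 130 x 130 mm, 4 mm thick, fixed on the table; z up.
Mind the look-alikes: they are no part of the job. Of the things like the part that bears wedge_mid, leave any that is pink or purple; of the rest the larger one is meant.

How it is judged:
On the way, in this order (a step that is already met when the one before it is completed fails the run):
1. the hatch is propped open by the long wedge lying on the ledge, the robot touching neither (value of joint hatch above 0.105 m and horizontal distance between wedge_mid and seat below 0.02 m and z of wedge_mid in the frame of seat below 0.025 m and contact force between each of the arm, the fingers and wedge below 0.1 N and contact force between each of the fingers, the arm and hatch below 0.1 N), for 0.2 s.
2. the block is lifted out of the well (z of block_mid in the frame of seat above 0.03 m), for 0.05 s.
At the end, for the whole second after the job is handed in: The step block stands upright (within 10 degrees) and at rest on the pad, its centre within 35 mm of the pad's centre; the long wedge lies on the ledge, its centre within 20 mm of the seat point, and the hatch stands open by more than 105 mm (horizontal distance between block_mid and pad_top below 0.035 m and z of block_mid in the frame of pad_top below 0.028 m and angle between block_mid's own z axis and vertical below 0.17 rad and linear speed of block below 0.03 m/s and value of joint hatch above 0.105 m and horizontal distance between wedge_mid and seat below 0.02 m and z of wedge_mid in the frame of seat below 0.025 m); the robot touches nothing.
It fails at once if the step block is dropped (falls more than about 18 mm) (contact force between the fingers and block below 0.05 N and linear speed of block above 0.6 m/s).
It also fails if it takes over 64 s, if anything falls off the work surface, if the arm or the gripper's body presses on something with over 40 N, if the wrist force passes 120 N, or if a joint passes its speed limit or range.

## Working session

There is one attempt and no reset: what is moved stays moved. The work goes in short steps, Python scripts to look and compute and a tool call to move; the robot and the scene stay as the last step left them, time stands still between calls to the robot, and variables do not carry over. Pictures are saved under pics/ and viewed, about 8 in all and at most 12, crops included, and the job is handed in when it is done.

Besides the shell and the picture viewer there is one more tool, called after ">>>" as name(argument=value, ...) on one line, values as JSON. carry_out: Moves the arm, as the interface text tells. Shifts and turns lie within -1 to 1; 1 stands for 0.1 m of shift or 45 degrees of turn. Its arguments: {"type":"object","properties":{"steps":{"type":"array","items":{"type":"number"}},"grip_force":{"type":"number"}},"required":["steps"]}

```bash
mkdir -p pics; ls
cat > h.py <<'E'
import numpy as np, cv2
from scipy.spatial.transform import Rotation as Ro
from cell import arm, get_image, camera_info
def cam(name):
    s=arm.observe(); img,d=get_image(name); c=camera_info(name)
    f=img.shape[0]/2/np.tan(np.radians(c['fovy'])/2)
    if 'R' in c: R=np.array(c['R']); t=np.array(c['t']); Rw=R.T; o=-R.T@t
    else:
        T=np.array(c['tool_from_camera']); Rt=Ro.from_rotvec(s['ee_rot']).as_matrix()
        Rw=Rt@T[:3,:3]; o=np.array(s['position'])+Rt@T[:3,3]
    v,u=np.mgrid[:img.shape[0],:img.shape[1]]
    rays=np.stack([(u-c['cx'])/f,(v-c['cy'])/f,np.ones(u.shape)],-1)@Rw.T
    P=o+rays*d[...,None]; P[d<=0]=np.nan
    return img,d,P,o,rays
def save(n,img): cv2.imwrite('pics/'+n+'.png',img[...,::-1])
E
python3 - <<'E'
from h import *
s=arm.observe(); print({k:np.round(v,3).tolist() if not isinstance(v,dict) else v for k,v in s.items()}, arm.grip_point_offset)
for n in('top','scene'):
    c=camera_info(n); print(n,{k:np.round(v,3).tolist() for k,v in c.items() if not isinstance(v,str)})
    img,d,P,o,r=cam(n); save(n+'0',img); np.savez('pics/'+n+'0.npz',img=img,P=P,o=o,r=r)
E
```

```text
pics
{'clock': 0.0, 'joints': [1.033, 0.435, 0.025, 1.574, -0.012, 1.134, -0.075], 'dq': [-0.0, 0.0, 0.001, 0.001, 0.0, -0.001, -0.002], 'joint_efforts': [0.001, -66.784, 0.986, -31.445, -0.06, 0.043, 0.0], 'position': [0.263, -0.566, 0.226], 'ee_rot': [-0.438, 1.983, -1.98], 'force': [-0.37, -0.856, 0.225], 'ft_torque': [-0.01, 0.018, 0.017], 'width': 1.001} 0.0188
top {'fovy': 49.555, 'cx': 276.85, 'cy': 213.924, 'R': [[0.023, -1.0, 0.011], [-0.982, -0.025, -0.186], [0.186, -0.007, -0.983]], 't': [-0.053, 0.461, 1.226]}
scene {'fovy': 42.667, 'cx': 286.006, 'cy': 210.117, 'R': [[-0.056, 0.998, 0.022], [0.66, 0.054, -0.749], [-0.749, -0.028, -0.662]], 't': [0.059, -0.262, 1.89]}
```

View pics/top0.png

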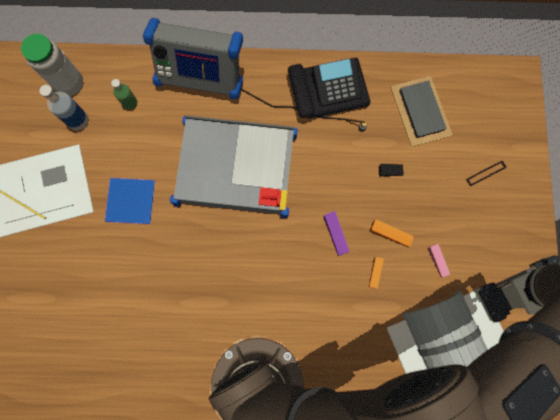

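View pics/scene0.png

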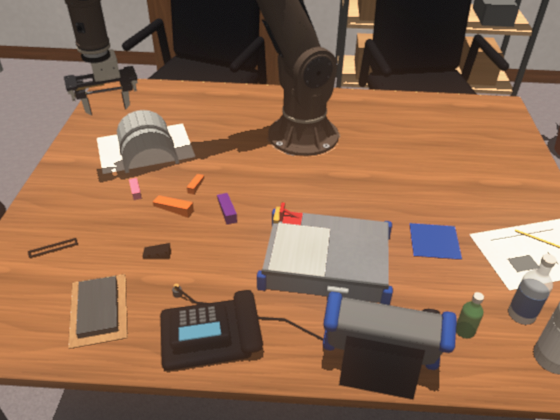

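The top view shows the case around (235,165), red tab (268,196) and yellow bar (284,199). The long orange wedge is at (392,233), with a shorter orange one at (377,272) and pink and purple decoys. The blue pad is at (130,201). The hatch opens towards image left, which is world +y.

```bash
cat >> h.py <<'E'
def blobs(img,P,lo,hi,mn=25):
    hsv=cv2.cvtColor(img,cv2.COLOR_RGB2HSV); m=cv2.inRange(hsv,np.array(lo),np.array(hi))
    n,l,st,ce=cv2.connectedComponentsWithStats(m); out=[]
    for i in range(1,n):
        if st[i,4]<mn: continue
        q=P[(l==i)]; q=q[~np.isnan(q[:,0])]
        if len(q)<5: continue
        r=cv2.minAreaRect((q[:,:2]*1000).astype(np.float32))
        out.append((ce[i].round(),st[i,4],q,r))
    return out
E
python3 - <<'E'
from h import *
for n in('top','scene'):
    z=np.load(f'pics/{n}0.npz'); img,P=z['img'],z['P']; print(n)
    for nm,lo,hi in(('orange',(6,200,150),(17,255,255)),('red',(0,200,120),(4,255,255)),('yellow',(20,180,150),(32,255,255)),('blue',(105,180,60),(125,255,255))):
        for c,a,q,r in blobs(img,P,lo,hi): print(nm,c,a,'med',np.median(q,0).round(3),'zr',np.percentile(q[:,2],[5,95]).round(3),'rect',np.round(r[0],0),np.round(r[1],0),round(r[2],1))
z=np.load('pics/top0.npz');P=z['P'];img=z['img']
for p in((260,150),(200,165),(284,199),(200,205),(268,206),(240,207)): print(p,P[p[1],p[0]].round(3),img[p[1],p[0]])
hsv=cv2.cvtColor(img,cv2.COLOR_RGB2HSV);print(hsv[233,392],hsv[272,377],hsv[196,268],hsv[200,284])
m=((P[...,2]>.045)&(P[...,2]<.085))
n,l,st,ce=cv2.connectedComponentsWithStats(m.astype(np.uint8)); i=l[165,200]; q=P[l==i]; print(st[i],cv2.minAreaRect((q[:,:2]*1000).astype(np.float32)))
E
```

```text
top
orange [384. 233.] 59 med [ 0.415 -0.343  0.026] zr [0.017 0.034] rect [ 420. -346.] [79. 15.] 66.9
red [270. 198.] 60 med [ 0.5   -0.024  0.083] zr [0.066 0.097] rect [498. -24.] [52. 19.] 66.2
yellow [283. 200.] 94 med [ 0.498 -0.058  0.071] zr [0.066 0.075] rect [501. -58.] [15. 61.] 85.5
blue [150.  30.] 188 med [0.922 0.307 0.189] zr [0.177 0.197] rect [930. 306.] [21. 70.] 79.6
blue [235.  45.] 223 med [0.885 0.079 0.187] zr [0.176 0.197] rect [894.  79.] [24. 74.] 80.6
blue [156.  81.] 40 med [0.849 0.32  0.046] zr [0.034 0.056] rect [849. 321.] [19. 13.] 63.8
blue [236.  89.] 101 med [0.823 0.083 0.046] zr [0.032 0.055] rect [840.  81.] [20. 68.] 64.8
blue [129. 201.] 1628 med [0.498 0.384 0.004] zr [-0.001  0.008] rect [499. 383.] [123. 122.] 88.3
scene
(260, 150) [0.638 0.009 0.073] [198 197 184]
(200, 165) [0.592 0.176 0.064] [147 148 143]
(284, 199) [ 0.5   -0.061  0.069] [219 189  54]
(200, 205) [0.491 0.18  0.003] [68 54 38]
(268, 206) [ 0.481 -0.017  0.06 ] [141 131 126]
(240, 207) [0.483 0.062 0.026] [53 51 52]
[ 16 195 218] [ 17 190 219] [  2 201 195] [ 24 192 220]
[ 169  115  128  101 9448] ((599.7316284179688, 82.71995544433594), (332.656982421875, 256.189208984375), 85.3490219116211)
```

Run:
```python
from h import *
print(Ro.from_rotvec(arm.observe()['ee_rot']).as_matrix().round(3))
z=np.load('pics/top0.npz'); img,P=z['img'],z['P']
for nm,lo,hi in(('orange',(6,150,120),(19,255,255)),('red',(0,150,90),(5,255,255)),('red2',(170,150,90),(179,255,255))):
    for c,a,q,r in blobs(img,P,lo,hi,40):
        if 180<c[0]<430 and 180<c[1]<290:
            d=q[:,:2]-q[:,:2].mean(0); w=np.linalg.svd(d,full_matrices=False)[2][0]; t=d@w; k=[np.median(q[(t>np.percentile(t,a_))&(t<np.percentile(t,b_)),2]).round(3) for a_,b_ in((0,15),(40,60),(85,100))]
            print(nm,c,a,'med',np.median(q,0).round(3),'rect',np.round(r[0],0),np.round(r[1],0),round(r[2],1),'axis',w.round(3),'z',k)
```

```text
[[-0.907 -0.001  0.421]
 [-0.421  0.001 -0.907]
 [ 0.    -1.    -0.001]]
orange [251. 227.] 104414 med [ 0.412  0.09  -0.   ] rect [449. -12.] [1093. 1673.] 0.2 axis [ 0.303 -0.953] z [np.float64(-0.001), np.float64(-0.0), np.float64(-0.0)]
red [269. 197.] 345 med [ 0.502 -0.02   0.068] rect [506. -21.] [56. 48.] 84.6 axis [-0.411 -0.912] z [np.float64(0.067), np.float64(0.067), np.float64(0.096)]
```

Run:
```python
from h import *
z=np.load('pics/top0.npz'); img,P=z['img'],z['P']
m=(P[...,2]>.008)&(P[...,0]<.55)&(P[...,1]<-.2)&(P[...,0]>.25)
hsv=cv2.cvtColor(img,cv2.COLOR_RGB2HSV); m&=(hsv[...,0]>5)&(hsv[...,0]<20)&(hsv[...,1]>150)
n,l,st,ce=cv2.connectedComponentsWithStats(m.astype(np.uint8))
for i in range(1,n):
    if st[i,4]<60: continue
    q=P[l==i]; r=cv2.minAreaRect((q[:,:2]*1000).astype(np.float32)); d=q[:,:2]-q[:,:2].mean(0); w=np.linalg.svd(d,full_matrices=False)[2][0]; t=d@w
    print(ce[i].round(),st[i,4],np.round(r,1) if 0 else r,w.round(3),[np.median(q[(t>=np.percentile(t,a))&(t<=np.percentile(t,b)),2]).round(3) for a,b in((0,15),(40,60),(85,100))])
```

```text
[391. 232.] 534 ((421.96533203125, -368.0885314941406), (120.76254272460938, 34.21573257446289), 68.95130157470703) [0.354 0.935] [np.float64(0.017), np.float64(0.025), np.float64(0.032)]
[376. 271.] 258 ((310.0262145996094, -322.1844787597656), (24.073347091674805, 84.58396911621094), 79.1233901977539) [-0.982  0.188] [np.float64(0.022), np.float64(0.017), np.float64(0.012)]
```

>>> carry_out(steps=[1,0.3,0.3,0,0.19,1,0.6,0.6,0,0.38,1,1,1,0,0.57,1,1,1,0,0.76,1,1,1,0,0.98,1,1,1,0,0.98])

```text
clock: 0.7
position: [0.3633, -0.4664, 0.2264]
ee_rot: [-1.016, 1.472, -1.47]
force: [0.1, 0.7, 1.2]
width: 1.0
```

>>> carry_out(steps=[1,0.3,0.4,-0.2,0,1,0.59,0.8,-0.4,0,1,0.59,0.98,-0.6,0,1,0.59,0.98,-0.6,0,1,0.59,0.98,-0.6,0])

```text
clock: 1.2
position: [0.4217, -0.3691, 0.1664]
ee_rot: [-1.012, 1.477, -1.475]
force: [-0.2, -0.8, 0.4]
width: 0.997
```

Run:
```python
from h import *
s=arm.observe(); print(s['clock'],np.round(s['position'],4),Ro.from_rotvec(s['ee_rot']).as_matrix()[:,2].round(3),s['force'])
img,d,P,o,r=cam('wrist'); save('w1',img)
m=(P[...,2]>.008)&(P[...,2]<.05)
hsv=cv2.cvtColor(img,cv2.COLOR_RGB2HSV); m&=(hsv[...,0]>5)&(hsv[...,0]<20)&(hsv[...,1]>150)
n,l,st,ce=cv2.connectedComponentsWithStats(m.astype(np.uint8))
for i in range(1,n):
    if st[i,4]<500: continue
    q=P[l==i]; print(ce[i].round(),st[i,4],cv2.minAreaRect((q[:,:2]*1000).astype(np.float32)),np.percentile(q[:,2],[5,50,95]).round(3))
```

```text
1.2 [ 0.4217 -0.3691  0.1664] [ 0.933 -0.361 -0.001] [-0.15035063 -0.79937926  0.37096792]
[281. 182.] 3244 ((420.40460205078125, -369.86529541015625), (120.39820861816406, 31.989416122436523), 68.72496795654297) [0.017 0.026 0.033]
[171. 184.] 1681 ((308.2966003417969, -323.5588684082031), (22.61983871459961, 85.07343292236328), 78.72000885009766) [0.011 0.017 0.023]
```

>>> carry_out(steps=[1,-0.01,-0.01,-0.4,0,1,-0.01,-0.01,-0.8,0,1,-0.01,-0.01,-1,0,1,-0.01,-0.01,-1,0])

```text
clock: 1.65
position: [0.419, -0.3708, 0.0647]
ee_rot: [-1.013, 1.48, -1.474]
force: [-0.3, -1.1, 0.4]
width: 1.004
```

>>> carry_out(steps=[1,0,0,-0.2,0,1,0,0,-0.4,0,1,0,0,-0.6,0,1,0,0,-0.6,0,0,0,0,-0.6,0,0,0,0,-0.6,0,0,0,0,-0.6,0,0,0,0,-0.6,0,0,0,0,-0.6,0,0,0,0,-0.6,0,0,0,0,-0.6,0,0,0,0,-0.6,0], grip_force=45)

```text
clock: 2.85
position: [0.4212, -0.3698, 0.0067]
ee_rot: [-1.013, 1.474, -1.474]
force: [-0.2, 0.0, 1.1]
width: 0.35
```

>>> carry_out(steps=[0,0,0,0.4,0,0,0,0,0.8,0,0,0,0.2,1,0.1,0,0.2,0.5,1,0.2,0,0.5,1,1,0.37,0,0.7,1,1,0.37,0,0.7,1,1,0.37,0,0.7,1,1,0.37])

```text
clock: 3.65
position: [0.4911, -0.2698, 0.1064]
ee_rot: [-1.173, 1.265, -1.264]
force: [-0.2, -0.4, -1.5]
width: 0.346
```

>>> carry_out(steps=[0,0,0.4,0.2,0,0,0,0.8,0.3,0,0,0,1,0.3,0,0,0,1,0.3,0,0,0,1,0.3,0])

```text
clock: 4.15
position: [0.4903, -0.1711, 0.1366]
ee_rot: [-1.173, 1.266, -1.266]
force: [0.0, -0.1, -0.8]
width: 0.343
```

Run:
```python
from h import *
s=arm.observe(); print(s['clock'],np.round(s['position'],4),Ro.from_rotvec(s['ee_rot']).as_matrix()[:,2].round(3),s['force'],s['width'])
for n in('wrist','top'):
    img,d,P,o,r=cam(n); save(n[0]+'2',img); np.savez(f'pics/{n}2.npz',img=img,P=P,o=o,r=r)
    for nm,lo,hi in(('red',(0,150,90),(5,255,255)),('yellow',(20,150,120),(32,255,255))):
        for c,a,q,r in blobs(img,P,lo,hi,60):
            if abs(np.median(q[:,1]))<.1: print(n,nm,c,a,np.median(q,0).round(3),np.percentile(q[:,2],[2,50,98]).round(3),r)
```

```text
4.15 [ 0.4903 -0.1711  0.1366] [ 0.997 -0.077 -0.001] [ 0.01036684 -0.07768063 -0.81455801] 0.34259291868795694
wrist red [287.  18.] 2703 [ 0.503 -0.04   0.09 ] [0.065 0.09  0.099] ((505.0213317871094, -37.446868896484375), (28.498088836669922, 49.85172653198242), 85.44845581054688)
wrist yellow [281.  57.] 2050 [ 0.498 -0.059  0.072] [0.065 0.072 0.073] ((491.6821594238281, -56.745628356933594), (25.32774543762207, 68.57127380371094), 73.00814056396484)
top red [269. 197.] 337 [ 0.502 -0.02   0.068] [0.061 0.068 0.099] ((505.8402404785156, -20.70924186706543), (55.57804870605469, 48.22792434692383), 84.86536407470703)
top yellow [283. 200.] 112 [ 0.499 -0.058  0.071] [-0.002  0.071  0.076] ((505.83935546875, -59.87504196166992), (16.923112869262695, 68.37515258789062), 84.9370346069336)
```

View pics/w2.png

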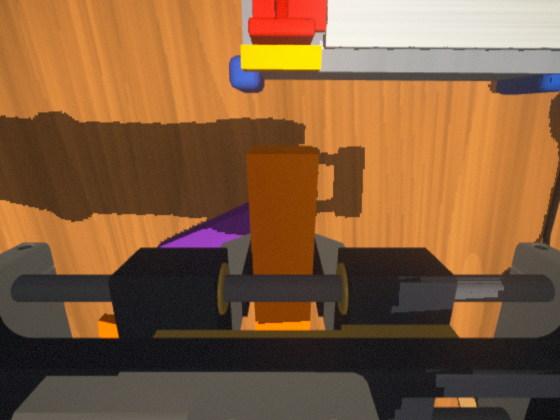

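The wrist view shows the wedge held straight (columns 250–318, front end at row 150). The yellow bar is at (281,57), with the red tab directly behind it at (287,25).

Run:
```python
from h import *
for n in('wrist','top'):
    z=np.load(f'pics/{n}2.npz'); img,P=z['img'],z['P']; hsv=cv2.cvtColor(img,cv2.COLOR_RGB2HSV)
    H,S=hsv[...,0],hsv[...,1]; ok=(P[...,0]>.4)&(P[...,0]<.6)&(P[...,1]<.1)
    def show(nm,m):
        q=P[m&ok]; 
        if len(q)<8: return print(n,nm,len(q))
        yaw=np.radians(-4.5); c,s=np.cos(yaw),np.sin(yaw); a=q[:,0]*c+q[:,1]*s; b=-q[:,0]*s+q[:,1]*c
        print(n,nm,len(q),'a',np.percentile(a,[2,50,98]).round(4),'b',np.percentile(b,[2,50,98]).round(4),'z',np.median(q[:,2]).round(4),'rect',cv2.minAreaRect((q[:,:2]*1000).astype(np.float32)))
    red=((H<5)|(H>175))&(S>150)
    show('bartop',(H>19)&(H<33)&(S>150)&(abs(P[...,2]-.072)<.004))
    show('tabtop',red&(P[...,2]>.094))
    show('tabface',red&(P[...,2]>.076)&(P[...,2]<.092))
    show('plate',(S<40)&(hsv[...,2]>150)&(P[...,2]>.05)&(P[...,2]<.08))
    show('wedge',(H>5)&(H<19)&(S>150)&(P[...,2]>.13)&(P[...,2]<.18))
c,s=np.cos(np.radians(-4.5)),np.sin(np.radians(-4.5)); p=arm.observe()['position']; print('tcp a,b',p[0]*c+p[1]*s,-p[0]*s+p[1]*c)
```

```text
wrist bartop 1966 a [0.4744 0.501  0.527 ] b [-0.0266 -0.0193 -0.012 ] z 0.0716 rect ((497.64483642578125, -58.46476745605469), (15.074670791625977, 54.966251373291016), 85.18870544433594)
wrist tabtop 1230 a [0.4827 0.5017 0.5203] b [-0.0114 -0.0068 -0.002 ] z 0.0975 rect ((485.46612548828125, -103.88587951660156), (129.62753295898438, 55.39130401611328), 83.97555541992188)
wrist tabface 205 a [0.498  0.5017 0.5053] b [0.0001 0.0053 0.0102] z 0.0883 rect ((500.5377197265625, -34.06039047241211), (11.101059913635254, 7.415611267089844), 85.79764556884766)
wrist plate 7664 a [0.4761 0.5646 0.6008] b [-0.026  -0.0041  0.0157] z 0.0661 rect ((536.7006225585938, -47.046722412109375), (44.43018341064453, 130.63844299316406), 84.74529266357422)
wrist wedge 10077 a [0.4867 0.502  0.5175] b [-0.176  -0.1049 -0.0726] z 0.1581 rect ((490.8884582519531, -165.05038452148438), (107.26181030273438, 34.63196563720703), 85.4427261352539)
top bartop 82 a [0.4766 0.5015 0.5249] b [-0.025  -0.0184 -0.0118] z 0.0716 rect ((497.71856689453125, -57.518619537353516), (13.632135391235352, 49.408626556396484), 84.90660858154297)
top tabtop 37 a [0.4836 0.5035 0.518 ] b [-0.0081 -0.0037 -0.0005] z 0.0975 rect ((499.5076599121094, -43.39482116699219), (8.069113731384277, 36.35071563720703), 84.21086120605469)
top tabface 34 a [0.483  0.5007 0.5045] b [-0.0067  0.0116  0.0281] z 0.0844 rect ((496.7310485839844, -30.670146942138672), (41.08436584472656, 15.259551048278809), 55.6922721862793)
top plate 2040 a [0.4783 0.5484 0.5964] b [-0.0206  0.0728  0.1394] z 0.0638 rect ((538.238525390625, 15.014488220214844), (170.8626708984375, 125.21621704101562), 89.34000396728516)
top wedge 184 a [0.4875 0.5023 0.519 ] b [-0.1036 -0.0866 -0.0718] z 0.1601 rect ((494.9563903808594, -128.05108642578125), (34.28667449951172, 33.24283218383789), 85.46483612060547)
tcp a,b 0.5024023164167224 -0.13288903161243903
```

>>> carry_out(steps=[0,0,0.1,-0.25,-0.01,0,0.02,0.3,-0.52,-0.01,0,0.03,0.4,-0.52,-0.01,0,0.03,0.4,-0.52,-0.01])

```text
clock: 4.65
position: [0.4941, -0.1292, 0.0848]
ee_rot: [-1.17, 1.271, -1.269]
force: [0.8, -1.3, -0.7]
width: 0.346
```

>>> carry_out(steps=[0,0.01,0.15,0,0,0,0.02,0.3,0,0,0,0.03,0.45,0,0,0,0.04,0.6,0,0,0,0.05,0.75,0,0,0,0.05,0.75,0,0])

```text
clock: 5.25
position: [0.5008, -0.0559, 0.0863]
ee_rot: [-1.167, 1.268, -1.273]
force: [2.0, -5.1, -1.2]
width: 0.341
```

>>> carry_out(steps=[0,0.01,0.15,0,0,0,0.02,0.3,0,0,0,0.03,0.45,0,0,0,0.05,0.6,0,0,0,0.05,0.75,0,0,0,0.05,0.75,0,0,0,0.05,0.75,0,0])

```text
clock: 5.95
position: [0.5063, 0.017, 0.0861]
ee_rot: [-1.166, 1.269, -1.276]
force: [3.4, -7.3, -0.2]
width: 0.344
```

```bash
cat > chk.py <<'E'
from h import *
import sys
s=arm.observe(); p=np.array(s['position']); print(s['clock'],p.round(4),Ro.from_rotvec(s['ee_rot']).as_matrix()[:,2].round(3),np.round(s['force'],1),s['width'])
c,sn=np.cos(np.radians(-5)),np.sin(np.radians(-5)); S0=np.array([.5036,.0088])
for n in sys.argv[2:]:
    img,d,P,o,r=cam(n); save(n[0]+sys.argv[1],img); np.savez(f'pics/{n}{sys.argv[1]}.npz',img=img,P=P,o=o,r=r); hsv=cv2.cvtColor(img,cv2.COLOR_RGB2HSV)
    H,S=hsv[...,0],hsv[...,1]; a=(P[...,0]-S0[0])*c+(P[...,1]-S0[1])*sn; b=-(P[...,0]-S0[0])*sn+(P[...,1]-S0[1])*c; ok=(abs(a)<.05)&(abs(b)<.25); z=P[...,2]
    red=((H<5)|(H>175))&(S>150)
    for nm,m in(('bar',(H>19)&(H<33)&(S>150)&(abs(z-.072)<.004)),('tabtop',red&(z>.094)&(z<.104)),('wedge',(H>4)&(H<19)&(S>150)&(z>.068)&(z<.12))):
        m=m&ok
        if m.sum()>5: print(n,nm,m.sum(),'x',np.percentile(a[m],[2,50,98]).round(4),'y',np.percentile(b[m],[2,50,98]).round(4),'z',np.percentile(z[m],[2,50,98]).round(4))
E
python3 chk.py 3 wrist top
```

```text
5.95 [0.5063 0.017  0.0861] [ 0.996 -0.086  0.004] [ 3.4 -7.3 -0.2] 0.34397628423025733
wrist bar 78 x [-0.027  -0.0197  0.0265] y [-0.0608 -0.0599 -0.059 ] z [0.0681 0.0698 0.0718]
wrist tabtop 1628 x [-0.0187  0.0002  0.0185] y [0.0684 0.0733 0.0778] z [0.0949 0.0975 0.0989]
wrist wedge 9607 x [-0.0136  0.0012  0.0172] y [-0.0356  0.0341  0.0678] z [0.0972 0.1076 0.113 ]
top tabtop 42 x [-0.0179  0.0014  0.0194] y [0.0706 0.0749 0.0793] z [0.0941 0.0976 0.1009]
top wedge 35 x [-0.0133 -0.0068  0.0095] y [0.0612 0.0662 0.0702] z [0.0837 0.1121 0.1159]
```

View pics/w3.png

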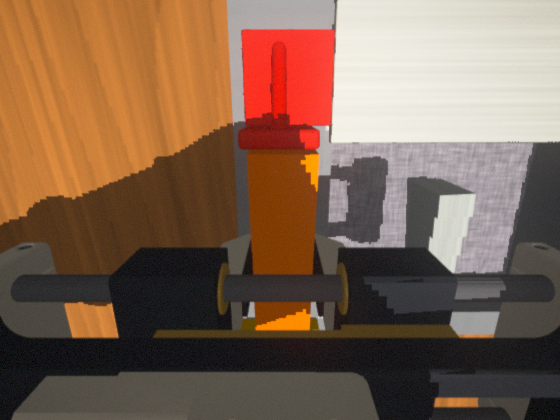

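The hatch is pushed open: tab front at seat y = +68 mm, wedge rear at about -52 mm, clear of the bar. The block is visible in the well at (440,220). Next I lower the wedge.

>>> carry_out(steps=[0,0,0,-0.06,0,0,0,0,-0.12,0,0,0,0,-0.17,0,0,0,0,-0.19,0,0,0,0,-0.19,0,0,0,-0.03,-0.19,0,0,0,-0.06,-0.19,0,0,0,-0.06,-0.19,0])

```text
clock: 6.85
position: [0.5047, 0.0103, 0.0667]
ee_rot: [-1.169, 1.271, -1.275]
force: [-1.6, -6.8, 2.0]
width: 0.344
```

```bash
python3 chk.py 4 wrist top
```

```text
6.85 [0.5047 0.0103 0.0667] [ 0.996 -0.087  0.001] [-1.6 -6.8  2. ] 0.34416894641472745
wrist tabtop 2154 x [-0.0186 -0.0002  0.0185] y [0.0613 0.0664 0.0709] z [0.0956 0.0974 0.0988]
wrist wedge 9328 x [-0.0147  0.0006  0.0161] y [-0.0426  0.0261  0.0596] z [0.0779 0.0884 0.0938]
top tabtop 46 x [-0.0178 -0.0003  0.0194] y [0.0629 0.0671 0.0715] z [0.0947 0.0979 0.1013]
top wedge 41 x [-0.0142 -0.0035  0.0165] y [0.0542 0.0593 0.0626] z [0.0758 0.0921 0.0986]
```

>>> carry_out(steps=[0.6,0,0,0,0,0.6,0,0,0,0,0.6,0,0,0,0,0.6,0,0,0,0,0.6,0,0,0.2,0,0.6,0,0,0.6,0,0.6,0,0,1,0,0.6,0,0,1,0,0.6,0,0,1,0,0.6,0,0,1,0])

```text
clock: 7.95
position: [0.5036, 0.014, 0.1649]
ee_rot: [-1.17, 1.271, -1.27]
force: [-0.3, 0.3, -0.4]
width: 0.599
```

>>> carry_out(steps=[1,0.3,-0.1,0.1,0,1,0.6,-0.2,0.2,0,1,0.8,-0.2,0.3,0,1,0.8,-0.2,0.3,0,1,0.8,-0.2,0.3,0])

```text
clock: 8.45
position: [0.5834, -0.0057, 0.1941]
ee_rot: [-1.171, 1.272, -1.269]
force: [-1.0, -0.5, -0.2]
width: 0.975
```

```bash
python3 chk.py 5 wrist top
python3 - <<'E'
from h import *
z=np.load('pics/top5.npz')['img'][90:230,150:320]; save('t5c',cv2.resize(z,None,fx=3,fy=3,interpolation=cv2.INTER_CUBIC))
E
```

```text
8.45 [ 0.5834 -0.0057  0.1941] [ 0.997 -0.083 -0.003] [-1.  -0.5 -0.2] 0.9745958918478013
wrist bar 326 x [0.0021 0.0159 0.0273] y [-0.0743 -0.0671 -0.0595] z [0.0699 0.0715 0.075 ]
wrist tabtop 548 x [-0.0178  0.0017  0.0196] y [0.061  0.0651 0.0698] z [0.0956 0.0975 0.099 ]
wrist wedge 4541 x [-0.0145  0.0033  0.0171] y [-0.0524  0.0122  0.0592] z [0.0714 0.0854 0.0937]
top tabtop 46 x [-0.0171 -0.0017  0.0196] y [0.0618 0.0663 0.0711] z [0.0944 0.0975 0.1007]
top wedge 170 x [-0.0139 -0.0019  0.0162] y [0.0248 0.0438 0.0611] z [0.0727 0.0904 0.0963]
```

View pics/w5.png

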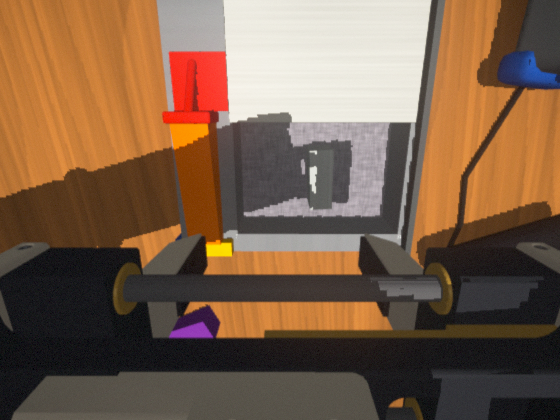

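The hatch is propped by the wedge (columns 172–222, bar at (218,249), tab at (190,117)). The block stands in the well at about (320,180).

Run:
```python
from h import *
for n in('wrist','top'):
    z=np.load(f'pics/{n}5.npz'); img,P=z['img'],z['P']; 
    c,sn=np.cos(np.radians(-5)),np.sin(np.radians(-5)); S0=np.array([.5036,.0088])
    a=(P[...,0]-S0[0])*c+(P[...,1]-S0[1])*sn; b=-(P[...,0]-S0[0])*sn+(P[...,1]-S0[1])*c; h=P[...,2]
    m=(a>.04)&(a<.195)&(b>-.05)&(b<.058)&(h>.034)&(h<.058)
    k,l,st,ce=cv2.connectedComponentsWithStats(m.astype(np.uint8))
    for i in range(1,k):
        if st[i,4]<15: continue
        q=P[l==i]; r=cv2.minAreaRect((q[:,:2]*1000).astype(np.float32)); print(n,ce[i].round(),st[i,4],r,'x',np.percentile(a[l==i],[1,50,99]).round(3),'y',np.percentile(b[l==i],[1,50,99]).round(3))
        for y0 in np.arange(-.05,.06,.008):
            w=(l==i)&(b>=y0)&(b<y0+.008)
            if w.sum()>2: print('  y',round(y0,3),w.sum(),'z',np.median(h[w]).round(4),'x',a[w].min().round(4),a[w].max().round(4))
```

```text
wrist [320. 177.] 1479 ((623.7911987304688, -1.4236602783203125), (66.6236343383789, 24.373779296875), 88.18048095703125) x [0.107 0.12  0.133] y [-0.032  0.005  0.034]
  y -0.034 127 z 0.0416 x 0.1101 0.1341
  y -0.026 160 z 0.0415 x 0.1097 0.1333
  y -0.018 147 z 0.0453 x 0.1092 0.1334
  y -0.01 170 z 0.0455 x 0.1087 0.1331
  y -0.002 164 z 0.0492 x 0.1083 0.1327
  y 0.006 180 z 0.0494 x 0.1077 0.1317
  y 0.014 181 z 0.0531 x 0.1073 0.1315
  y 0.022 203 z 0.0535 x 0.1068 0.1312
  y 0.03 147 z 0.0529 x 0.1067 0.1308
```

>>> carry_out(steps=[0.65,0.2,0.02,-0.2,0.03,0.65,0.4,0.04,-0.4,0.07,0.65,0.4,0.04,-0.7,0.07,0.65,0.4,0.04,-1,0.07,0.65,0.4,0.04,-1,0.07,0.65,0.4,0.04,-1,0.07])

```text
clock: 9.15
position: [0.6234, -0.0017, 0.0958]
ee_rot: [-1.197, 1.231, -1.229]
force: [0.1, -0.1, -0.0]
width: 0.651
```

>>> carry_out(steps=[0.65,0,0,-0.2,0,0.65,0,0,-0.4,0,0.65,0,0,-0.6,0,0.65,0,0,-0.7,0,0.65,0,0,-0.7,0,0,0,0,-0.7,0,0,0,0,-0.7,0,0,0,0,-0.7,0,0,0,0,-0.7,0,0,0,0,-0.7,0,0,0,0,-0.7,0,0,0,0,-0.7,0], grip_force=50)

```text
clock: 10.35
position: [0.6243, -0.0019, 0.026]
ee_rot: [-1.195, 1.23, -1.23]
force: [-3.1, -0.1, 4.1]
width: 0.255
```

>>> carry_out(steps=[0,0,0,0.1,0,0,0,0,0.3,0,0,0,0,0.5,0,0,0,0,0.7,0,0,0,0,0.9,0,0,0,0,1,0,0,0,0,1,0,0,0,0,1,0])

```text
clock: 11.15
position: [0.6237, -0.0021, 0.125]
ee_rot: [-1.196, 1.231, -1.23]
force: [-0.1, 0.1, -6.1]
width: 0.26
```

>>> carry_out(steps=[0,0,0,0.2,0,0,0,0.1,0.4,0,0,-0.1,0.4,0.5,0,0,-0.2,0.7,0.5,0,0,-0.3,1,0.5,0,0,-0.3,1,0.5,0])

```text
clock: 11.75
position: [0.5915, 0.1045, 0.1747]
ee_rot: [-1.199, 1.228, -1.221]
force: [-0.1, 0.3, -4.8]
width: 0.261
```

>>> carry_out(steps=[0,-0.1,0.3,0,0,0,-0.2,0.6,0,0,0,-0.3,0.9,0,0,0,-0.3,1,0,0,0,-0.3,1,0,0])

```text
clock: 12.25
position: [0.5631, 0.2002, 0.1746]
ee_rot: [-1.198, 1.229, -1.226]
force: [0.3, -0.2, -5.5]
width: 0.255
```

```bash
python3 chk.py 6 top scene
python3 - <<'E'
from h import *
img,d,P,o,r=cam('wrist'); save('w6',img)
for c,a,q,r in blobs(img,P,(105,150,50),(125,255,255),300): print(c,a,np.median(q,0).round(3),r)
E
```

```text
12.25 [0.5631 0.2002 0.1746] [ 1.    -0.025 -0.002] [ 0.3 -0.2 -5.5] 0.2548884715170535
top bar 85 x [-0.0242  0.0004  0.0239] y [-0.0732 -0.0661 -0.0591] z [0.0686 0.0724 0.0753]
top wedge 495 x [-0.0138  0.      0.0157] y [-0.0559  0.0003  0.0537] z [0.0709 0.0838 0.0951]
scene bar 49 x [-0.0277  0.0007  0.0224] y [-0.0725 -0.0665 -0.061 ] z [0.0696 0.0723 0.0759]
scene tabtop 40 x [-0.0147  0.0048  0.0232] y [0.0623 0.0677 0.0729] z [0.0955 0.0993 0.103 ]
scene wedge 580 x [-0.017   0.0112  0.0216] y [-0.0581  0.0087  0.0598] z [0.0691 0.083  0.0962]
[211.  33.] 8784 [0.497 0.35  0.004] ((497.0232238769531, 348.85711669921875), (59.9507942199707, 128.3446502685547), 88.28236389160156)
```

>>> carry_out(steps=[0,-0.1,0.3,0,0,0,-0.25,0.6,0,0,0,-0.36,0.9,0,0,0,-0.36,1,0,0,0,-0.36,1,0,0])

```text
clock: 12.9
position: [0.5282, 0.299, 0.1755]
ee_rot: [-1.196, 1.23, -1.229]
force: [0.5, -0.3, -5.2]
width: 0.258
```

>>> carry_out(steps=[0,-0.1,0.3,0,0,0,-0.2,0.6,-0.2,0,0,-0.3,0.82,-0.4,0,0,-0.3,0.82,-0.7,0,0,-0.3,0.82,-1,0,0,-0.3,0.82,-1,0,0,-0.3,0.82,-1,0])

```text
clock: 13.6
position: [0.4994, 0.3782, 0.0758]
ee_rot: [-1.196, 1.232, -1.233]
force: [-0.0, 0.3, -4.8]
width: 0.26
```

```bash
python3 chk.py 7 top
python3 - <<'E'
from h import *
img,d,P,o,r=cam('wrist'); save('w7',img)
for c,a,q,r in blobs(img,P,(105,150,50),(125,255,255),300): print(c,a,np.median(q,0).round(3),r)
E
```

```text
13.6 [0.4994 0.3782 0.0758] [ 1.    -0.031 -0.   ] [-0.   0.3 -4.8] 0.2596641090839463
top bar 91 x [-0.0263 -0.0017  0.0239] y [-0.0732 -0.0658 -0.0591] z [0.0682 0.0715 0.0756]
top tabtop 50 x [-0.0174  0.0006  0.0188] y [0.0619 0.0668 0.0712] z [0.0941 0.0976 0.1003]
top wedge 527 x [-0.0139 -0.0001  0.0153] y [-0.0557  0.0042  0.0598] z [0.0717 0.0836 0.0953]
[287. 181.] 13995 [0.51  0.405 0.004] ((498.701171875, 396.91387939453125), (101.30636596679688, 128.60113525390625), 88.22080993652344)
```

View pics/w7.png

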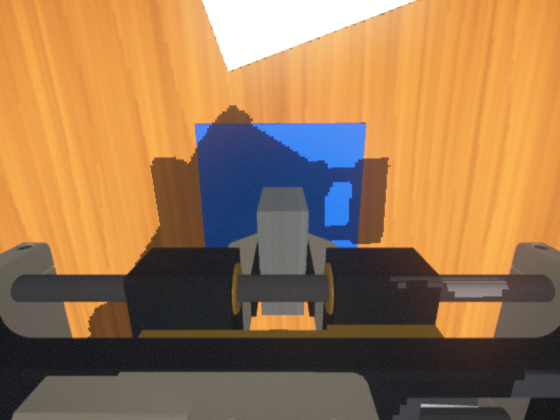

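The block is held upright over the pad. The pad spans columns 196–366 and its far edge is at y≈0.4475, so its centre is about (0.499, 0.383).

>>> carry_out(steps=[0,0,0.04,-0.2,0,0,0,0.04,-0.35,0,0,0,0.04,-0.44,0,0,0,0.04,-0.48,0,0,0,0.04,-0.51,0,0,0,0.04,-0.53,0,0,0,0.04,-0.53,0,0,0,0.04,-0.53,0])

```text
clock: 14.5
position: [0.4984, 0.3843, 0.0231]
ee_rot: [-1.195, 1.23, -1.23]
force: [-0.2, 0.0, -4.9]
width: 0.257
```

Still carrying the weight, so I lower in 1 mm steps.

>>> carry_out(steps=[0,0,0,-0.01,0,0,0,0,-0.01,0,0,0,0,-0.02,0,0,0,0,-0.02,0])

```text
clock: 14.9
position: [0.4985, 0.3844, 0.022]
ee_rot: [-1.194, 1.23, -1.23]
force: [-1.9, -3.1, 7.0]
width: 0.26
```

Contact (+7 N). Release and rise.

>>> carry_out(steps=[0.4,0,0,0,0,0.7,0,0,0,0,0.7,0,0,0,0,0.7,0,0,0,0,0.7,0,0,0.2,0,0.7,0,0,0.5,0,0.7,0,0,0.8,0,0.7,0,0,1,0,0.7,0,0,1,0,0.7,0,0,1,0])

```text
clock: 15.9
position: [0.4984, 0.3841, 0.1207]
ee_rot: [-1.195, 1.23, -1.23]
force: [0.2, -0.0, 0.1]
width: 0.702
```

>>> carry_out(steps=[0.7,-0.3,0,0.3,0,0.7,-0.6,0,0.6,0,0.7,-1,0,0.6,0,0.7,-1,0,0.6,0,0.7,-1,0,0.6,0])

```text
clock: 16.4
position: [0.3973, 0.3837, 0.1799]
ee_rot: [-1.198, 1.229, -1.23]
force: [0.5, -1.2, -0.1]
width: 0.7
```

```bash
python3 chk.py 8 top scene
python3 - <<'E'
from h import *
for n in('top','scene'):
    z=np.load(f'pics/{n}8.npz');img,P=z['img'],z['P']
    m=(abs(P[...,0]-.498)<.06)&(abs(P[...,1]-.383)<.06)&(P[...,2]>.028)&(P[...,2]<.07)
    q=P[m]; print(n,m.sum(),cv2.minAreaRect((q[:,:2]*1000).astype(np.float32)),np.percentile(q[:,2],[2,50,98]).round(4))
    if n=='scene': save('s8c',cv2.resize(img[170:310,230:480],None,fx=3,fy=3))
E
```

```text
16.4 [0.3973 0.3837 0.1799] [ 1.    -0.027 -0.001] [ 0.5 -1.2 -0.1] 0.700477878497746
top bar 89 x [-0.024  -0.0018  0.0243] y [-0.0732 -0.0664 -0.0591] z [0.0684 0.0715 0.0753]
top tabtop 47 x [-0.0177 -0.0001  0.019 ] y [0.0623 0.0665 0.0713] z [0.0945 0.0975 0.1015]
top wedge 528 x [-0.014  -0.0003  0.0156] y [-0.0557  0.0041  0.0598] z [0.0706 0.0838 0.0955]
scene bar 53 x [-0.0266  0.0011  0.0242] y [-0.072  -0.0669 -0.0613] z [0.0696 0.0729 0.0758]
scene tabtop 38 x [-0.0141  0.0084  0.0238] y [0.0623 0.0668 0.0722] z [0.0943 0.0978 0.1021]
scene wedge 589 x [-0.0155  0.0107  0.0218] y [-0.0595  0.0073  0.0606] z [0.0693 0.083  0.0964]
top 244 ((500.4285888671875, 385.76055908203125), (66.98403930664062, 25.427146911621094), 89.04788208007812) [0.0304 0.043  0.0539]
scene 272 ((500.94659423828125, 386.4915466308594), (66.84447479248047, 34.34950256347656), 87.018798828125) [0.0286 0.0418 0.0534]
```

View pics/s8c.png

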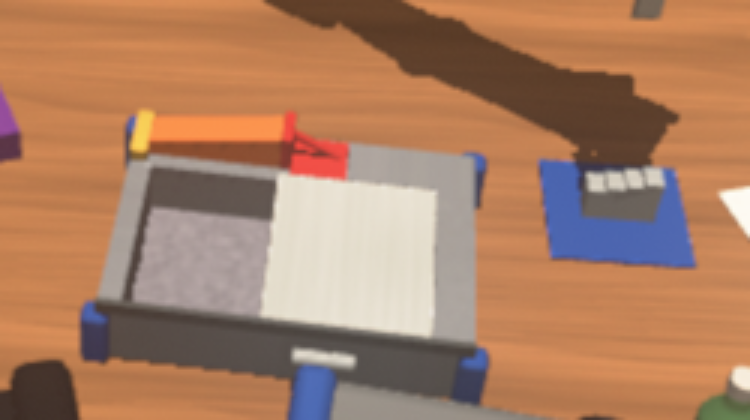

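The crop shows the wedge clamped between bar and tab (crop 150–290, row 130), the hatch open, and the block upright on the pad at crop (622,195).

```bash
python3 -c "
from cell import arm
print(arm.sign_off())"
```

```text
the job is handed in; nothing more can be done
None
```

The job is done and handed in, with about 16.4 s of the 64 s used; the sign-off reports no verdict.

I gripped the long orange wedge and used it to push the red tab back. I then laid it on the ledge between bar and tab, let go and lifted clear. After that I took the step block out of the well and set it on the blue pad, easing it down the last millimetre to contact before opening the fingers.

Last checks before sign-off, from the top and scene cameras:
- **Wedge:** it spans about y = -60 to +60 mm, a few millimetres at most from the seat point. Its top is at 94–96 mm above the table, which matches lying flat on the ledge.
- **Hatch:** the tab front is at about y = +61 mm, so the hatch is open about 0.12 m.
- **Block:** its centre is at about (0.500, 0.386) and the pad's at about (0.498, 0.383), so it is about 4 mm off. It stands upright, with its top at 54 mm by the top view, slightly above the 50 mm expected, which I put down to depth noise.
- **Robot:** clear of everything, with about 1 N or less on the wrist.

The scene camera gave the wedge's and tab's x a few millimetres further over than the top camera, because it sees them at a slant. No check failed.

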